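# Clamp a test plate in a draw-up welding clamp

### The job

Push the welded test plate that lies in the clamp's mouth fully home against the lip, then turn the handwheel anticlockwise, following it as it rises, until the jaw has drawn the plate up against the pad and holds it firmly. Stop when you feel the wheel tighten: do not overtighten it, and do not disturb the other things on the bench. Let go at the end.

Things in the scene. Friction and masses are not known exactly. Their poses are not given: they have to be found in the camera images.
- vise: Grey cast clamp bolted to the table (place and yaw vary). Origin on the stem's axis at table height; x points from the open mouth to the back, z up. Base 190 x 130 mm, 12 mm high (x -130 to +60 mm). A bridge on two columns spans the mouth: x -65 to +23 mm, 108 mm wide in y, top at 104 mm; round the stem a brass gland, 28 mm across, 10 mm higher.
- bridge (a point): Middle of the bridge's underside, 42 mm in front of the stem's axis, 84 mm above the table. Under it hangs a steel pad, 34 x 36 mm, backed by disc springs (40 N per mm). The pad's height is set differently each time (underside 58 to 68 mm up) and not measured: when the plate meets it must be felt. From then on the wheel stiffens by about 0.4 N m per rad.
- jaw: Sliding steel lower jaw, carrying the stem. Origin on the stem's axis at the jaw's flat upper face, axes as the vise's; 46 mm above the table at the start. Tongue x -114 to +12 mm, 56 mm wide, 12 mm thick, with two side rails 4 mm high, 43 mm apart, that guide the plate. It does not turn; it rises 3.18 mm per rad of anticlockwise turning (20 mm a turn), sinks clockwise, 30 mm travel.
- lip (a point): Middle of the front face of the lip across the jaw, 15 mm in front of the stem's axis, at the height of the jaw's upper face (the lip stands 12 mm above it). The plate's inner end must butt against this face. Axes as the jaw's.
- wheel_mid (a point): Centre of the black handwheel, half-way up its rim, on the stem's axis, 95 mm above the jaw's upper face (141 mm above the table at the start); it rises with the jaw. Solid wheel, 62 mm across, rim 14 mm high, gripped across its diameter from above; below the rim only the 16 mm stem, down to the gland.
- stem (a point): On the stem's axis, 20 mm below the wheel's centre. Feel of the wheel: self-locking; turning drags a steady 0.36 N m while the jaw rises freely (a hand at rest may read anything within that friction, so compare like with like). Clamping adds 0.0032 N m per newton. Firm is 25 to 90 N, 0.08 to 0.29 N m above the free reading (aim at 0.17); over 120 N is too much.
- plate: Welded steel test plate, 110 x 40 x 8 mm, 0.2 to 0.35 kg, a weld bead across it. Origin at its centre, x along its length, z up. It lies flat on the jaw between the rails, its inner end 15 to 35 mm short of the lip, its outer end standing out past the tongue's end, free to be pushed.
- hammer: Bystander, to be left alone: chipping hammer lying down, wooden handle along its x, 250 mm long, 18 mm high, head 90 mm wide. Origin at the centre of its underside, z up.
- brush: Bystander, to be left alone: wire brush lying on its bristles, wooden back 200 x 28 mm, 36 mm high. Origin at the centre of its underside, z up.
- rod_tin: Bystander, to be left alone: dark steel tin of electrodes, 72 mm across, 110 mm high, rods standing out to 230 mm. Origin at the centre of its underside, z up.
- pipe_stub: Bystander, to be left alone: steel pipe end standing up, 60 mm across, 60 mm high. Origin at the centre of its underside, z up.
- angle_iron: Bystander, to be left alone: piece of dark angle iron, 140 mm long, 40 mm wide, 40 mm high. Origin at the centre of its underside, z up.
- spare_plate: Bystander, to be left alone: bare spare plate lying on the table, 110 x 40 x 8 mm, without a weld bead. Origin at the centre of its underside, z up.
- magnet_block: Bystander, to be left alone: dark steel block, 50 x 30 x 30 mm. Origin at the centre of its underside, z up.
There are look-alikes about, which are no part of the job. Leave any purple look-alike of the vise alone.

How it is judged:
By the outcome, as a careful person would: the job done as asked, in the order asked, and still so for the second after the job is handed in, with the robot touching nothing.
It also fails if it takes over 72 s, if anything falls off the work surface, if the arm or the gripper's body presses on something with over 40 N, if the wrist force passes 120 N, or if a joint passes its speed limit or range.

### The arm

A 6-joint arm with a two-finger parallel gripper is mounted at the origin on the work surface. World frame = base frame: x ahead of the robot, y to its left, z up, the work surface at z = 0. Lengths are in m, angles in rad, forces in N, time in s.
With the tool pointing down it reaches from about 0.3 to 0.875 m from the base axis. Payload 6.4 kg.
Tool frame: the origin (TCP) lies on the centre line of the jaws, within the pads' length; the fingertips stand 11 mm ahead of it and the grasp point (between the pads) lies 8 mm behind it; x points along the fingers, y is the direction in which the jaws open and shut, and the axes are right-handed (so a half turn about x gives the same grasp; the last joint's range is limited). The gripper opens to 85 mm and grips with 20 to 120 N. Pads are 22 mm wide; open, the fingers measure 114 mm over their backs; the gripper's body (76 mm by 85 mm) begins 54 mm behind the grasp point. The pads swing forward as they close: fully open they stand 13 mm farther back than shut.
Start: joints at [0.977, 0.181, 1.607, -0, 1.354, -0.206], TCP at [0.217, 0.532, 0.242] pointing down, gripper open.
Joint ranges: [-2.99, 2.99], [-0.89, 2.07], [0.3, 2.58], [-1.14, 4.28], [0, 2.63], [-3.12, 3.12]. Speed limits (rad/s): [2.57, 2.57, 3.01, 3.14, 3.14, 3.14].

### API

Orientations are given as a unit quaternion [w, x, y, z].
In Python, from bench import ctrl, camera, hand_in gives the robot as it stands. The module is installed in compiled form; this text tells all that it offers.
- The arm moves only by the tool drive_tool, never from a script. Its argument "increments" is a list of rows, each a list of 7 numbers: the shift along the tool's x, y, z in m, then the turn, a rotation vector about the tool's x, y, z in degrees, then the gripper's target within -1 to 1 (fully open at 1, half-way at 0, shut at -1). In form: [[dx, dy, dz, rx, ry, rz, claw], ...]. A call has 1 to 10 rows; each row shifts and turns the commanded pose from where the row before left it, along the tool's axes as they then stand; what a row does not reach is not made up. A row lasts 1/8 s, in which the tool goes at most 62.5 mm and 10.7 degrees, less where a joint would pass 70% of its speed; a pose out of reach is approached as far as the arm can. A call is refused whole if a number of a shift passes 0.0625 or a number of a turn 10.7, either way. A call with a gripper value outside its range is refused whole. The fingers move at their own pace and stop on an object; the grip force is fixed at half the most. Time passes only in rows, so rows that do not move let the fingers close. It gives the time, the measured TCP pose, the force and the opening at its end, in the units of the state.
- ctrl.get_obs(): the state, without advancing time (a new reading comes with each control period).
- camera(name): name is "side" or "top" or "wrist"; returns a dict with "img" (400x640x3 uint8, red, green, blue), "depth" (400x640 float32, m along the optical axis (not along the pixel's ray), 0 where there is no reading), "fx", "fy", "cx", "cy" (pixels), "world_from_camera" (4x4, takes a point from camera to world coordinates); the wrist camera has in their place "hand_eye" (4x4, takes a point from camera to tool coordinates, whose origin is the TCP and whose axes are the tool frame's). Camera axes: x right, y down, z forward; pixel columns grow to the right and rows downward; lengths in m; the calibration is good to about 2 mm. The wrist camera is an equidistant fisheye: a pixel r from the principal point sees the ray r / f radians off the axis. A picture is of the moment at which its call begins: read the wrist's pose just before it.
- hand_in(): hands the job in, once; it reports no verdict.
The state is a dict: "time_s": time; "q": joint angles; "dq": joint speeds; "joint_efforts": joint torques, N m; "eef_pos": TCP position; "eef_rot": TCP orientation; "wrist_force": force on the tool from outside, world axes, zero at the start; "torque": the same for the moment, N m; "opening": opening from 0.0 (shut) to 1.0 (fully open).
Only numpy, scipy, OpenCV 4.12 (cv2) and the standard library are available. Lean on these libraries where they do the work, as an engineer would, in place of code of your own. Each camera call takes 0.05 s, during which the arm holds its last target.

## Working session

There is one attempt and no reset: what is moved stays moved. The work goes in short steps, Python scripts to look and compute and a tool call to move; the robot and the scene stay as the last step left them, time stands still between calls to the robot, and variables do not carry over. Pictures are saved under pics/ and viewed, and the job is handed in when it is done.

Besides the shell and the picture viewer there is one more tool, called after "Emit:" by a JSON object that holds its "method" and its "body". drive_tool: Moves the arm, as the interface text tells. Its arguments: {"type":"object","properties":{"increments":{"type":"array","items":{"type":"array","items":{"type":"number"}}}},"required":["increments"]}

```bash
mkdir -p pics; python3 - <<'E'
from bench import ctrl,camera
import cv2,numpy as np
print(ctrl.get_obs())
for n in["side","top","wrist"]:
    c=camera(n);cv2.imwrite(f"pics/{n}0.png",c["img"][:,:,::-1]);np.savez(f"{n}0.npz",**c)
    print(n,c["fx"],c["fy"],c["cx"],c["cy"],c.get("world_from_camera",c.get("hand_eye")))
E
```

```text
{'time_s': 0.0, 'q': array([ 9.76749898e-01,  1.81509473e-01,  1.60802941e+00, -7.68629398e-06,
        1.35380922e+00, -2.06298090e-01]), 'dq': array([ 0.00055662,  0.00201606, -0.00053988, -0.00090077, -0.0009505 ,
        0.00094305]), 'joint_efforts': array([ 5.17510380e-04, -4.44866252e+01, -3.51333225e+01, -3.96627756e-04,
        9.10807023e-03,  6.98027534e-06]), 'eef_pos': array([0.21708347, 0.53185811, 0.24139155]), 'eef_rot': array([ 0.69361978,  0.13565928,  0.69409846, -0.13680456]), 'wrist_force': array([-0.61933531,  0.19669099, -0.0535658 ]), 'torque': array([-0.00502128, -0.00273421,  0.00369603]), 'opening': 1.0034371998498812}
side 458.44199716049366 458.44199716049366 316.21694164038195 202.23687499691695 [[ 0.92509086 -0.2576933   0.27892843  0.19569331]
 [-0.37928903 -0.59098925  0.71194911 -0.88237206]
 [-0.01862082 -0.76441211 -0.64445899  0.92636739]
 [ 0.          0.          0.          1.        ]]
top 515.1368484803259 515.1368484803259 318.5952907301915 197.313321168051 [[-0.00386099 -0.99815847  0.06053735  0.44893568]
 [-0.99993135  0.00318396 -0.01127613 -0.00913074]
 [ 0.01106262 -0.06057673 -0.99810224  1.72368439]
 [ 0.          0.          0.          1.        ]]
wrist 309.70691628693146 309.70691628693146 318.7943385932358 199.65290097339187 [[-4.45401217e-04 -2.84870418e-01  9.58565932e-01 -1.31017697e-01]
 [ 9.99999584e-01 -8.89722040e-04  2.00242400e-04  3.47054581e-04]
 [ 7.95814101e-04  9.58565623e-01  2.84870696e-01 -7.25943667e-02]
 [ 0.00000000e+00  0.00000000e+00  0.00000000e+00  1.00000000e+00]]
```

View pics/side0.png

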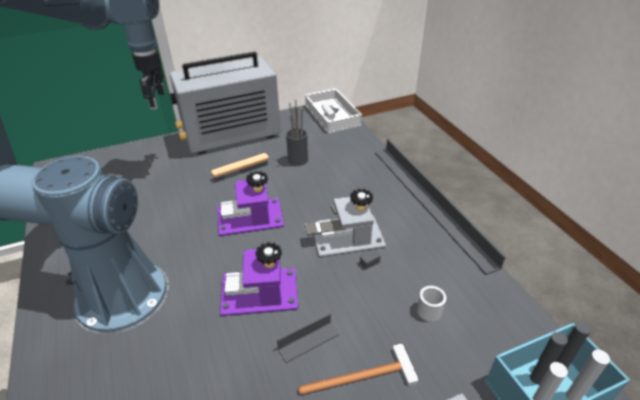

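View pics/top0.png

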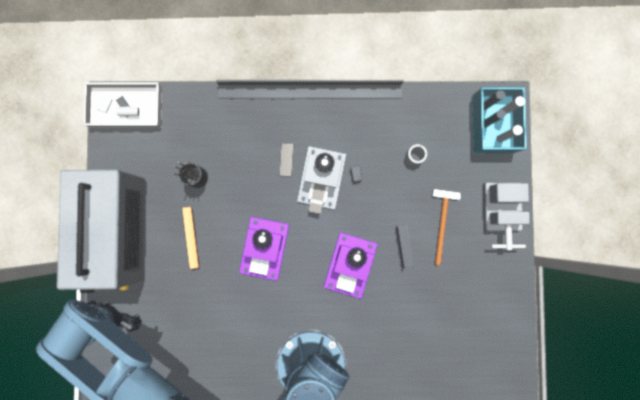

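View pics/wrist0.png

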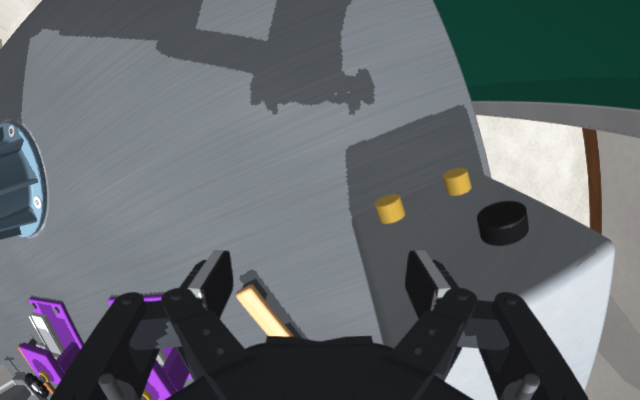

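Candidates: the grey vise at top (322,178), side (350,225), and two purple look-alikes at top (263,247) and (352,264), which I leave alone. The plate could be the brown-grey one in the grey mouth, top (315,205), or the spare on the table, top (286,159). I choose the grey vise and the plate in its mouth, and check both in a close crop.

```bash
python3 - <<'E'
import cv2,numpy as np
t=cv2.imread("pics/top0.png")[135:225,270:390];cv2.imwrite("pics/topc.png",cv2.resize(t,None,fx=6.5,fy=6.5,interpolation=cv2.INTER_CUBIC))
t=cv2.imread("pics/side0.png")[180:275,290:400];cv2.imwrite("pics/sidec.png",cv2.resize(t,None,fx=6,fy=6,interpolation=cv2.INTER_CUBIC))
c=np.load("top0.npz")
d=c["depth"];T=c["world_from_camera"]
v,u=np.mgrid[0:400,0:640]
P=np.stack([(u-c["cx"])/c["fx"]*d,(v-c["cy"])/c["fy"]*d,d],-1)@T[:3,:3].T+T[:3,3]
np.save("topP.npy",P)
sub=P[135:225,270:390]
for lo,hi,n in[(.135,.17,'wheel'),(.09,.12,'bridge'),(.04,.07,'jaw/plate'),(.005,.02,'base')]:
    m=(sub[...,2]>lo)&(sub[...,2]<hi)
    m2=np.zeros_like(m); m2[5:80,25:80]=m[5:80,25:80]
    q=sub[m2]; vv,uu=np.nonzero(m2)
    print(n,m2.sum(),q.mean(0),q.min(0),q.max(0)); 
    r=cv2.minAreaRect((q[:,:2]*1000).astype(np.float32)); print(r)
E
```

```text
wheel 314 [ 0.65237608 -0.04462078  0.14631139] [ 0.62245441 -0.07513145  0.13501967] [ 0.68184272 -0.016247    0.15852931]
((652.1480712890625, -45.7036247253418), (58.86122131347656, 59.37832260131836), 89.79823303222656)
bridge 682 [ 0.62369669 -0.03798706  0.10446212] [ 0.57967721 -0.09907297  0.09111669] [0.68515915 0.01843965 0.11510139]
((632.5654296875, -39.9820556640625), (107.81287384033203, 88.57953643798828), 77.79962921142578)
jaw/plate 428 [ 0.55098776 -0.02290624  0.0538364 ] [ 0.49924492 -0.05571416  0.04073321] [0.59736626 0.0032719  0.06651613]
((547.6603393554688, -22.491436004638672), (55.59214782714844, 92.6944808959961), 78.59956359863281)
base 1052 [ 0.61340232 -0.0373817   0.01125185] [ 0.49703094 -0.13101062  0.0050325 ] [0.74643186 0.05024413 0.01995337]
((621.7716674804688, -40.232505798339844), (181.18324279785156, 249.0819091796875), 89.85380554199219)
```

View pics/topc.png

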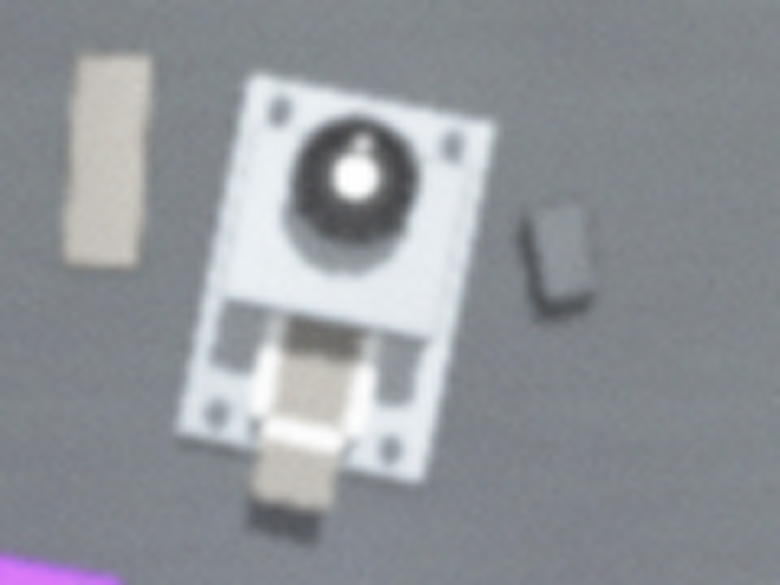

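View pics/sidec.png

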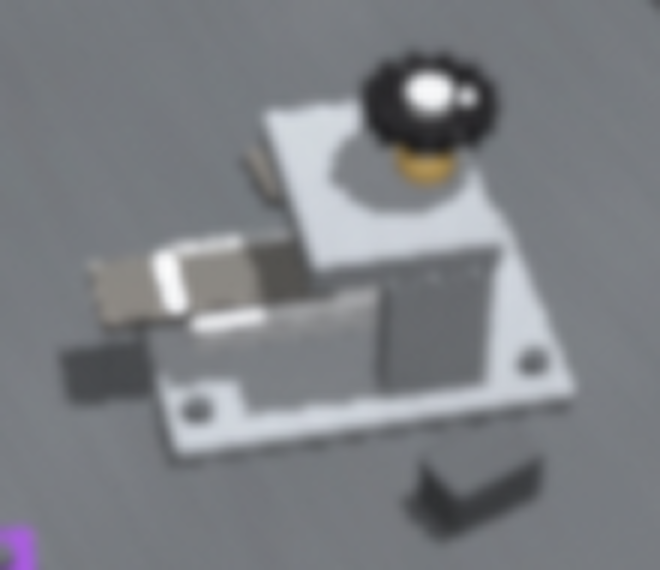

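```bash
cat > h.py <<'E'
import numpy as np
from scipy.spatial.transform import Rotation as R
stem=np.array([.6525,-.045]);yaw=np.radians(-12.4)
ex=np.array([np.cos(yaw),np.sin(yaw)]);ey=np.array([-ex[1],ex[0]])
def V(x,y=0): return stem+ex*x+ey*y
def rot(o): return R.from_quat(np.r_[o["eef_rot"][1:],o["eef_rot"][0]])
def toV(p): d=np.asarray(p)[:2]-stem; return d@ex,d@ey
def tip(ps): pass
E
python3 - <<'E'
from h import *
from bench import ctrl
o=ctrl.get_obs();M=rot(o).as_matrix();print(M)
ang=np.degrees(np.arctan2(M[1,1],M[0,1]));print("tool y heading",ang,"q1,q6",np.degrees(o["q"][[0,5]]))
P=np.load("topP.npy")
for n,(u,v) in dict(plateL=(309,211),plateR=(320,213),mid=(315,208),bead=(316.5,201.5),pl1=(263,247),pl2=(352,264),c1=(288,222),c2=(345,234),lamp=(358,175)).items():
    p=P[int(v),int(u)];print(n,p,toV(p))
p=np.r_[V(-190),.15]; print("target",p,"tool shift",M.T@(p-o["eef_pos"]))
c=np.load("side0.npz");d=c["depth"];T=c["world_from_camera"]
v,u=np.mgrid[0:400,0:640]
S=np.stack([(u-c["cx"])/c["fx"]*d,(v-c["cy"])/c["fy"]*d,d],-1)@T[:3,:3].T+T[:3,3]
for P,n in((S,"side"),(np.load("topP.npy"),"top")):
    q=P.reshape(-1,3);q=q[(q[:,2]>.044)&(q[:,2]<.064)]
    a=(q[:,:2]-stem);X=a@ex;Y=a@ey;m=(X>-175)&(X<-.066)&(X>-.18)&(abs(Y)<.035)
    print(n,m.sum(),np.percentile(X[m],[0,1,3,10]));
    m2=m&(X<-.118);print(np.percentile(Y[m2],[0,3,50,97,100]),q[m2,2].mean())
    w=P.reshape(-1,3);w=w[(w[:,2]>.14)&(np.hypot(*(w[:,:2]-stem).T)<.05)];print("wheel",w.mean(0),w[:,2].max(), (w.max(0)+w.min(0))/2)
E
```

```text
[[-7.73040394e-04  3.78156825e-01  9.25741226e-01]
 [-1.09834612e-03  9.25740624e-01 -3.78157496e-01]
 [-9.99999098e-01 -1.30911530e-03 -3.00287816e-04]]
tool y heading 67.78042116040048 q1,q6 [ 55.96146795 -11.81926872]
plateL [0.50573963 0.00325656 0.05748763] (np.float64(-0.15369917713763737), np.float64(0.015616210976155152))
plateR [ 0.50083388 -0.03308211  0.001433  ] (np.float64(-0.15068728981059243), np.float64(-0.020928204317763047))
mid [ 0.51549903 -0.01619715  0.05457939] (np.float64(-0.13999004241865734), np.float64(-0.0012880064057105977))
bead [ 0.53827261 -0.01952676  0.05347997] (np.float64(-0.11703273362758738), np.float64(0.00035035421820344846))
pl1 [0.39329053 0.14359762 0.14020701] (np.float64(-0.2936612772468197), np.float64(0.1285366398140769))
pl2 [ 0.34097103 -0.12771011  0.14917906] (np.float64(-0.28650093004663457), np.float64(-0.14767695095891953))
c1 [ 0.47121158  0.07400535 -0.00167382] (np.float64(-0.20261402383981914), np.float64(0.07730019645599386))
c2 [ 0.430661   -0.11507685  0.02005611] (np.float64(-0.201616025411517), np.float64(-0.11607878854586412))
lamp [ 0.62431268 -0.15811058  0.03795091] (np.float64(-0.0032409362133831833), np.float64(-0.11652477969089739))
target [-1.84915233e+02  4.07547122e+01  1.50000000e-01] tool shift [   0.19052559  -32.77315471 -186.59520779]
side 436 [-0.15261417 -0.15233079 -0.15047958 -0.14350808]
[-0.02358694 -0.02065553 -0.00304172  0.01822316  0.02266802] 0.05283204363545002
wheel [ 0.65245726 -0.04672444  0.14547429] 0.1521045959241013 [ 0.6528349  -0.0448824   0.14605387]
top 394 [-0.15369918 -0.1527134  -0.15032199 -0.14297464]
[-0.02029348 -0.0191726  -0.00046122  0.01805657  0.01937367] 0.05454999926823796
wheel [ 0.65236885 -0.04425178  0.14707174] 0.15852930634058104 [ 0.65214856 -0.04555492  0.14933492]
```

Emit:
{"method": "drive_tool", "body": {"increments": [[0,-0.04,0.0434,0,0,0,-1],[0,-0.04,0.0434,0,0,0,-1],[0,-0.04,0.0434,0,0,0,-1],[0,-0.04,0.0434,0,0,0,-1],[0,-0.04,0.0434,0,0,0,-1],[0,-0.04,0.0434,0,0,0,-1],[0,-0.04,0.0434,0,0,0,-1],[0,-0.04,0.0434,0,0,0,-1],[0,-0.04,0.0434,0,0,0,-1],[0,-0.04,0.0434,-9.8,0,0,-1]]}}

```text
time_s: 1.4
eef_pos: [0.4681, -0.0034, 0.2423]
eef_rot: [0.703, 0.076, 0.703, -0.076]
wrist_force: [0.7, 0.2, 1.3]
opening: 0.002
```

```bash
cat >> h.py <<'E'
def st(px,py,pz):
    from bench import ctrl
    o=ctrl.get_obs();M=rot(o).as_matrix()
    print("t",o["time_s"],"p",o["eef_pos"].round(4),"vise xy",np.round(toV(o["eef_pos"]),4),"head",np.degrees(np.arctan2(M[1,1],M[0,1])).round(2),"tilt",np.degrees(M[:2,0]).round(2),"q6",np.degrees(o["q"][[0,5]]).round(1),"F",o["wrist_force"].round(1),"T",o["torque"].round(3),"op",round(float(o["opening"]),3))
    print("shift to",px,py,pz,(M.T@(np.r_[V(px,py),pz]-o["eef_pos"])).round(4))
    return o
E
python3 - <<'E'
from h import *
st(-.185,0,.15)
from bench import camera
import cv2
c=camera("wrist");cv2.imwrite("pics/w1.png",c["img"][:,:,::-1])
E
```

```text
t 1.4 p [ 0.4681 -0.0034  0.2423] vise xy [-0.189  0.001] head 77.66 tilt [0.02 0.01] q6 [-15.  -92.7] F [0.7 0.2 1.3] T [-0.024 -0.019  0.001] op 0.002
shift to -0.185 0 0.15 [ 0.0923 -0.0011  0.004 ]
```

View pics/w1.png

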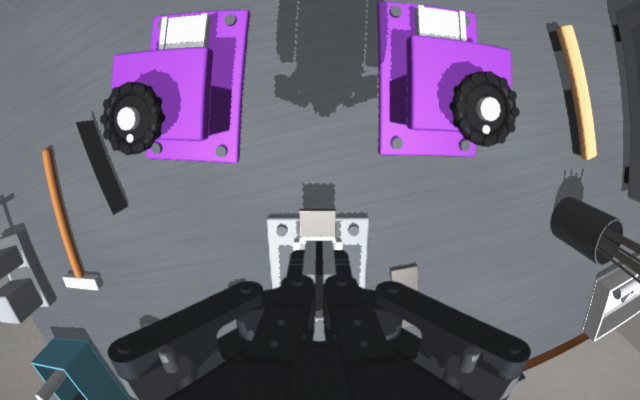

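The plate's end, with its bead, lies at (318,215) in line with the shut fingers. Both purple vises stay well clear. I go down in front of it.

Emit:
{"method": "drive_tool", "body": {"increments": [[0.05,-0.001,0,0,0,0,-1],[0.05,0,0,0,0,0,-1],[0.05,0,0,0,0,0,-1],[0.03,0,0,0,0,0,-1],[0.01,0,0,0,0,0,-1],[0,0,0,0,0,0,-1]]}}

```text
time_s: 2.2
eef_pos: [0.4674, -0.0023, 0.0523]
eef_rot: [0.703, 0.077, 0.703, -0.077]
wrist_force: [0.5, -0.4, 0.2]
opening: 0.001
```

```bash
python3 - <<'E'
from h import *
st(-.136,0,.051)
from bench import camera
import cv2
for n in("side","wrist"):
    c=camera(n);i=c["img"][:,:,::-1]
    if n=="side": i=cv2.resize(i[150:290,240:420],None,fx=4,fy=4,interpolation=cv2.INTER_CUBIC)
    cv2.imwrite(f"pics/{n}2.png",i)
E
```

```text
t 2.2 p [ 0.4674 -0.0023  0.0523] vise xy [-0.1899  0.002 ] head 77.46 tilt [-0.04  0.01] q6 [-14.9 -92.3] F [ 0.5 -0.4  0.2] T [ 0.016 -0.033 -0.018] op 0.001
shift to -0.136 0 0.051 [ 0.0013 -0.0018  0.054 ]
```

View pics/side2.png

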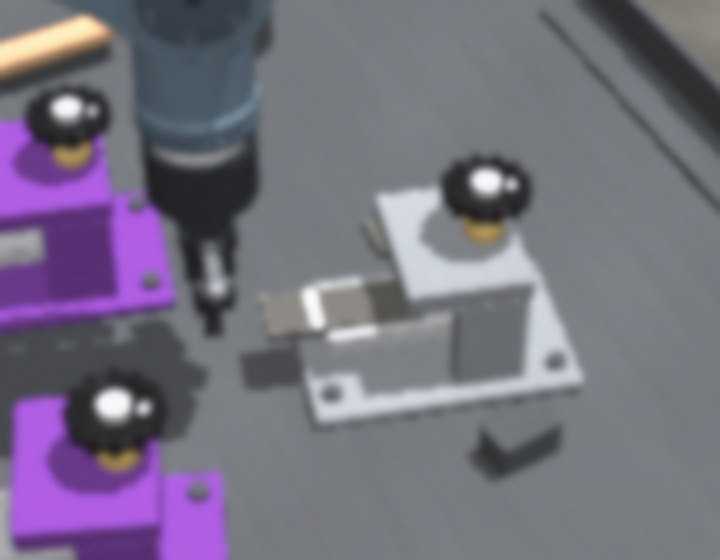

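View pics/wrist2.png

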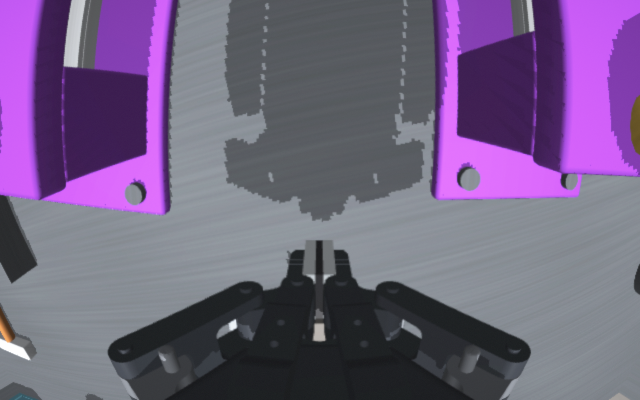

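Emit:
{"method": "drive_tool", "body": {"increments": [[0.001,-0.0015,0.006,0,0,0,-1],[0,0,0.006,0,0,0,-1],[0,0,0.005,0,0,0,-1],[0,0,0.005,0,0,0,-1],[0,0,0.005,0,0,0,-1],[0,0,0.005,0,0,0,-1],[0,0,0.005,0,0,0,-1],[0,0,0.004,0,0,0,-1],[0,0,0.003,0,0,0,-1],[0,0,0.002,0,0,0,-1]]}}

```text
time_s: 3.55
eef_pos: [0.5122, -0.0139, 0.0512]
eef_rot: [0.703, 0.077, 0.703, -0.077]
wrist_force: [-0.9, -0.2, 0.3]
opening: 0.001
```

```bash
python3 - <<'E'
from h import *
st(-.136,0,.051)
E
```

```text
t 3.55 p [ 0.5122 -0.0139  0.0512] vise xy [-0.1437  0.0002] head 77.47 tilt [-0.01  0.  ] q6 [-14.8 -92.3] F [-0.9 -0.2  0.3] T [ 0.038  0.092 -0.008] op 0.001
shift to -0.136 0 0.051 [ 0.0002 -0.0002  0.0077]
```

Emit:
{"method": "drive_tool", "body": {"increments": [[0,0,0.0015,0,0,0,-1],[0,0,0.0015,0,0,0,-1],[0,0,0.0015,0,0,0,-1],[0,0,0.001,0,0,0,-1]]}}

```text
time_s: 4.05
eef_pos: [0.5175, -0.0151, 0.0513]
eef_rot: [0.703, 0.077, 0.703, -0.077]
wrist_force: [-0.1, 0.7, -1.0]
opening: 0.003
```

Emit:
{"method": "drive_tool", "body": {"increments": [[0,0,0.001,0,0,0,-1],[0,0,0.001,0,0,0,-1]]}}

```text
time_s: 4.3
eef_pos: [0.5194, -0.0155, 0.0513]
eef_rot: [0.703, 0.077, 0.703, -0.077]
wrist_force: [-1.0, 0.0, 0.4]
opening: -0.001
```

```bash
python3 - <<'E'
from h import *
st(-.136,0,.051)
from bench import camera
import cv2
for n in("side","top"):
    c=camera(n);i=c["img"][:,:,::-1]
    i=cv2.resize(i[170:270,280:400] if n=="side" else i[140:230,270:390],None,fx=6,fy=6,interpolation=cv2.INTER_CUBIC)
    cv2.imwrite(f"pics/{n}3.png",i)
E
```

```text
t 4.3 p [ 0.5194 -0.0155  0.0513] vise xy [-0.1363  0.0002] head 77.47 tilt [ 0. -0.] q6 [-14.8 -92.3] F [-1.   0.   0.4] T [ 0.094  0.153 -0.021] op -0.001
shift to -0.136 0 0.051 [ 0.0003 -0.0002  0.0003]
```

View pics/side3.png

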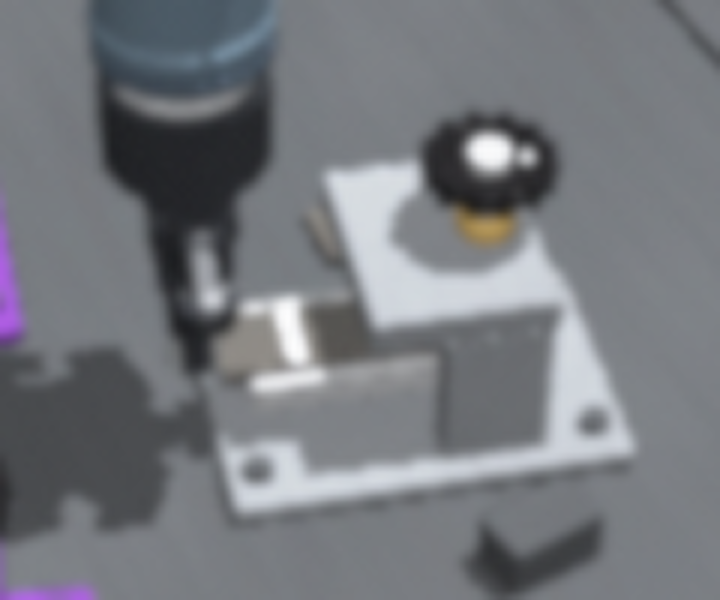

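Emit:
{"method": "drive_tool", "body": {"increments": [[0,0,0.001,0,0,0,-1],[0,0,0.001,0,0,0,-1]]}}

```text
time_s: 4.65
eef_pos: [0.5199, -0.0156, 0.0511]
eef_rot: [0.702, 0.077, 0.704, -0.077]
wrist_force: [-7.4, 1.5, 4.5]
opening: 0.001
```

Emit:
{"method": "drive_tool", "body": {"increments": [[0,0,0.001,0,0,0,-1],[0,0,0.001,0,0,0,-1]]}}

```text
time_s: 4.9
eef_pos: [0.5201, -0.0155, 0.0506]
eef_rot: [0.7, 0.077, 0.706, -0.077]
wrist_force: [-14.0, 1.4, 9.1]
opening: -0.001
```

Emit:
{"method": "drive_tool", "body": {"increments": [[0,0,0.001,0,0,0,-1],[0,0,0,0,0,0,-1]]}}

```text
time_s: 5.15
eef_pos: [0.5201, -0.0155, 0.0503]
eef_rot: [0.7, 0.077, 0.706, -0.077]
wrist_force: [-14.9, 2.1, 10.0]
opening: -0.002
```

Firm stop at 15 N with the TCP at vise x ≈ -0.136, which puts the plate's end near -0.125 as expected. I back off and look.

Emit:
{"method": "drive_tool", "body": {"increments": [[0,0,-0.01,0,0,0,-1],[0,0,-0.03,0,0,0,-1],[-0.05,0,0,0,0,0,-1],[-0.06,0,0,0,0,0,0],[-0.06,0,0,0,0,0,1],[0,0,0,0,0,0,1]]}}

```text
time_s: 5.9
eef_pos: [0.489, -0.0088, 0.2274]
eef_rot: [0.707, 0.076, 0.698, -0.078]
wrist_force: [0.7, -0.6, -0.2]
opening: 0.638
```

```bash
python3 - <<'E'
from h import *
o=st(-.0,0,.2)
from bench import camera
import cv2
for n in("side","top","wrist"):
    c=camera(n);i=c["img"][:,:,::-1]
    if n!="wrist":
        i=cv2.resize(i[170:270,280:400] if n=="side" else i[140:230,270:390],None,fx=6,fy=6,interpolation=cv2.INTER_CUBIC)
        d=c["depth"];T=c["world_from_camera"];v,u=np.mgrid[0:400,0:640]
        P=np.stack([(u-c["cx"])/c["fx"]*d,(v-c["cy"])/c["fy"]*d,d],-1)@T[:3,:3].T+T[:3,3]
        q=P.reshape(-1,3);q=q[(q[:,2]>.044)&(q[:,2]<.064)]
        a=(q[:,:2]-stem);X=a@ex;Y=a@ey;m=(X<-.066)&(X>-.18)&(abs(Y)<.035)
        print(n,m.sum(),np.percentile(X[m],[0,1,3,10]));
    cv2.imwrite(f"pics/{n}4.png",i)
E
```

```text
t 5.9 p [ 0.489  -0.0088  0.2274] vise xy [-0.1674  0.0002] head 77.48 tilt [ 0.72 -0.19] q6 [-15.  -92.5] F [ 0.7 -0.6 -0.2] T [-0.015  0.021  0.056] op 0.638
shift to -0.0 0 0.2 [2.950e-02 1.000e-04 1.671e-01]
side 310 [-0.12363349 -0.1234069  -0.12206184 -0.11748381]
top 158 [-0.09800882 -0.09734907 -0.09648185 -0.0944748 ]
```

View pics/side4.png

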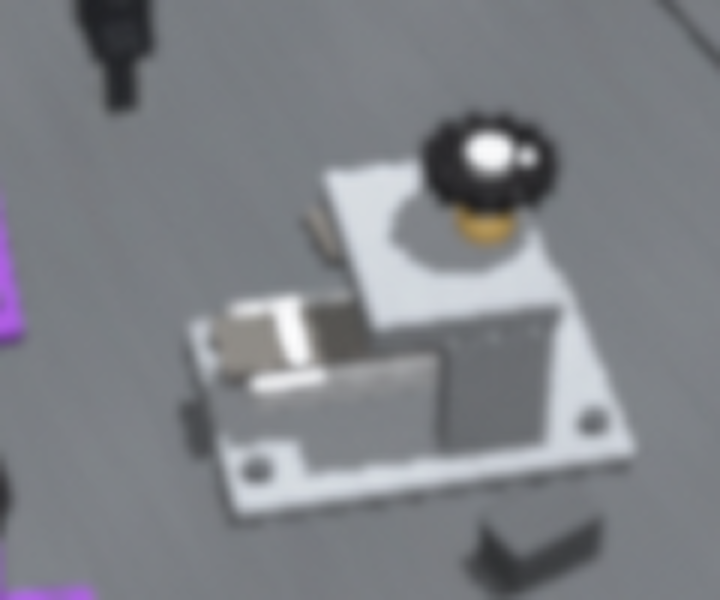

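View pics/wrist4.png

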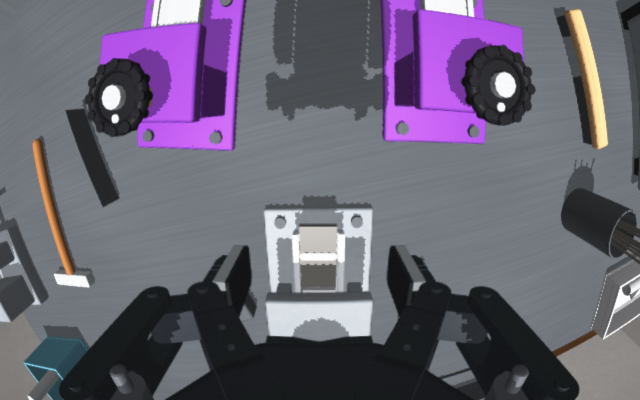

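The plate is home: the side camera puts its outer end at vise x ≈ -0.124, 29 mm further in than before. Next I go over the wheel and wind the wrist back.

Emit:
{"method": "drive_tool", "body": {"increments": [[0,0,0.05,0,0,0,1],[0,0,0.06,0,0,0,1],[0,0,0.055,0,0,0,1],[0,0,0,10.7,0,0,1],[0,0,0,10.7,0,0,1],[0,0,0,10.7,0,0,1],[0,0,0,10.7,0,0,1],[0,0,0,10.7,0,0,1],[0,0,0,10.7,0,0,1],[0,0,0,10.7,0,0,1]]}}

```text
time_s: 7.3
eef_pos: [0.6452, -0.0435, 0.2183]
eef_rot: [0.508, 0.49, 0.511, -0.491]
wrist_force: [0.3, -0.7, -0.2]
opening: 1.002
```

Emit:
{"method": "drive_tool", "body": {"increments": [[0,0,0,10.7,0,0,1],[0,0,0,10.7,0,0,1],[0,0,0,10.7,0,0,1],[0,0,0,10.7,0,0,1],[0,0,0,10.7,0,0,1],[0,0,0,10.7,0,0,1],[0,0,0,10.7,0,0,1],[0,0,0,10.7,0,0,1],[0,0,0,10.7,0,0,1],[0,0,0,10.7,0,0,1]]}}

```text
time_s: 8.55
eef_pos: [0.6452, -0.0435, 0.2183]
eef_rot: [0.091, -0.7, 0.091, 0.703]
wrist_force: [-0.8, 0.6, -0.3]
opening: 0.999
```

Emit:
{"method": "drive_tool", "body": {"increments": [[0,0,0,10.7,0,0,1],[0,0,0,10.7,0,0,1],[0,0,0,10.7,0,0,1],[0,0,0,10.7,0,0,1],[0,0,0,10.7,0,0,1],[0,0,0,10.7,0,0,1],[0,0,0,5,0,0,1],[0,0,0,0,0,0,1]]}}

```text
time_s: 9.55
eef_pos: [0.6453, -0.0435, 0.2187]
eef_rot: [0.471, -0.526, 0.472, 0.528]
wrist_force: [0.2, -0.1, -0.2]
opening: 0.996
```

```bash
python3 - <<'E'
from h import *
o=st(-.0,0,.134)
from bench import camera
import cv2
c=camera("wrist");cv2.imwrite("pics/wrist5.png",c["img"][:,:,::-1])
np.savez("w5.npz",p=o["eef_pos"],q=o["eef_rot"],**c)
E
```

```text
t 9.55 p [ 0.6453 -0.0435  0.2187] vise xy [-0.0073 -0.0001] head -173.59 tilt [-0.21  0.05] q6 [-14.4 159.2] F [ 0.2 -0.1 -0.2] T [-0.09  -0.031  0.029] op 0.996
shift to -0.0 0 0.134 [ 0.0847 -0.0073 -0.0024]
```

View pics/wrist5.png

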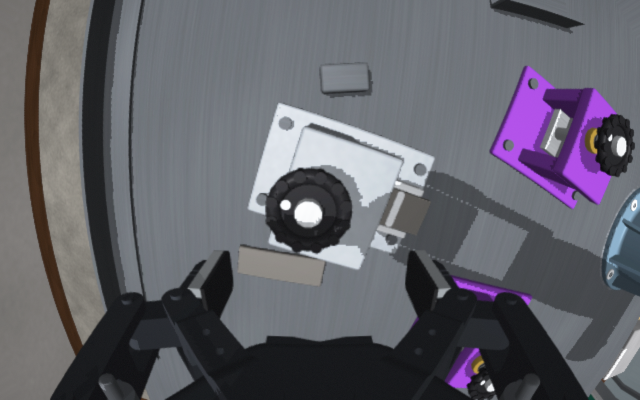

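```bash
python3 - <<'E'
from h import *
c=np.load("w5.npz");M=R.from_quat(np.r_[c["q"][1:],c["q"][0]]).as_matrix();H=c["hand_eye"]
for (u,v),z in(((308.5,209.5),.145),((308.5,209.5),.148),((308,213),.156)):
    a=np.array([u-c["cx"],v-c["cy"]]);r=np.hypot(*a);th=r/c["fx"];d=np.r_[np.sin(th)*a/r,np.cos(th)]
    d=M@H[:3,:3]@d;o=c["p"]+M@H[:3,3];p=o+d*(z-o[2])/d[2];print(p,toV(p))
E
```

```text
[ 0.65286673 -0.04669791  0.145     ] (np.float64(0.0007227749840533473), np.float64(-0.0015795538001876143))
[ 0.65288675 -0.04770982  0.148     ] (np.float64(0.0009596234282583776), np.float64(-0.0025635556219989306))
[ 0.6530234  -0.04793826  0.156     ] (np.float64(0.0011421365422408225), np.float64(-0.0027573287701319078))
```

Emit:
{"method": "drive_tool", "body": {"increments": [[0.02,-0.007,-0.0033,0,0,0,1],[0.03,0,0,0,0,0,1],[0.03,0,0,0,0,0,1],[0.01,0,0,0,0,0,1],[0,0,0,0,0,0,1]]}}

```text
time_s: 10.22
eef_pos: [0.6531, -0.0462, 0.1299]
eef_rot: [0.471, -0.526, 0.472, 0.528]
wrist_force: [0.8, -0.4, 0.3]
opening: 0.998
```

```bash
python3 - <<'E'
from h import *
o=st(-.0,-.001,.129)
from bench import camera
import cv2
c=camera("wrist");cv2.imwrite("pics/wrist6.png",c["img"][:,:,::-1])
c=camera("side");cv2.imwrite("pics/side6.png",cv2.resize(c["img"][140:260,290:430,::-1],None,fx=5,fy=5,interpolation=cv2.INTER_CUBIC))
E
```

```text
t 10.225 p [ 0.6531 -0.0462  0.1299] vise xy [ 0.0008 -0.001 ] head -173.61 tilt [-0.12  0.03] q6 [-14.4 159.2] F [ 0.8 -0.4  0.3] T [ 0.043 -0.004 -0.04 ] op 0.998
shift to -0.0 -0.001 0.129 [0.0009 0.0008 0.0003]
```

View pics/wrist6.png

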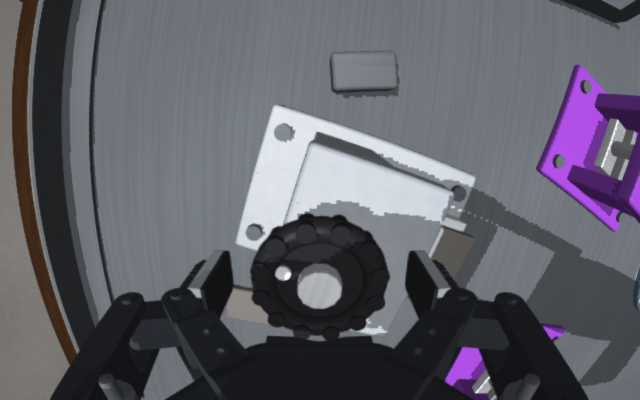

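View pics/side6.png

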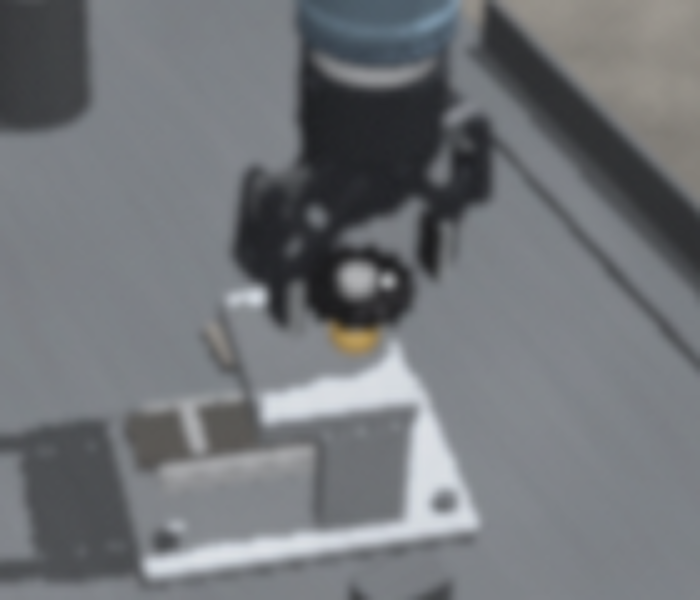

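Emit:
{"method": "drive_tool", "body": {"increments": [[0.001,0,0,0,0,0,-1],[0,0,0,0,0,0,-1],[0,0,0,0,0,0,-1],[0,0,0,0,0,0,-1],[0,0,0,0,0,0,-1]]}}

```text
time_s: 10.95
eef_pos: [0.6531, -0.0465, 0.132]
eef_rot: [0.471, -0.527, 0.472, 0.527]
wrist_force: [-6.6, -0.5, 6.7]
opening: 0.7
```

```bash
python3 - <<'E'
from h import *
o=st(-.0,-.001,.129)
from bench import camera
import cv2
c=camera("wrist");cv2.imwrite("pics/wrist7.png",c["img"][:,:,::-1])
c=camera("side");cv2.imwrite("pics/side7.png",cv2.resize(c["img"][140:260,290:430,::-1],None,fx=5,fy=5,interpolation=cv2.INTER_CUBIC))
E
```

```text
t 10.95 p [ 0.6531 -0.0465  0.132 ] vise xy [ 0.0009 -0.0014] head -173.61 tilt [-0.05 -0.05] q6 [-14.4 159.2] F [-6.6 -0.5  6.7] T [-0.114  1.043  0.008] op 0.7
shift to -0.0 -0.001 0.129 [0.003  0.0008 0.0006]
```

View pics/wrist7.png

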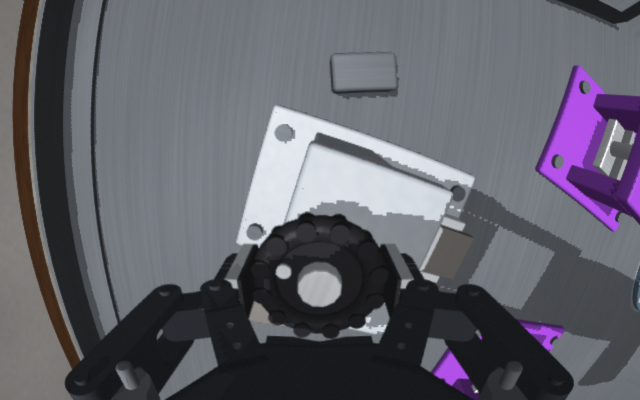

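View pics/side7.png

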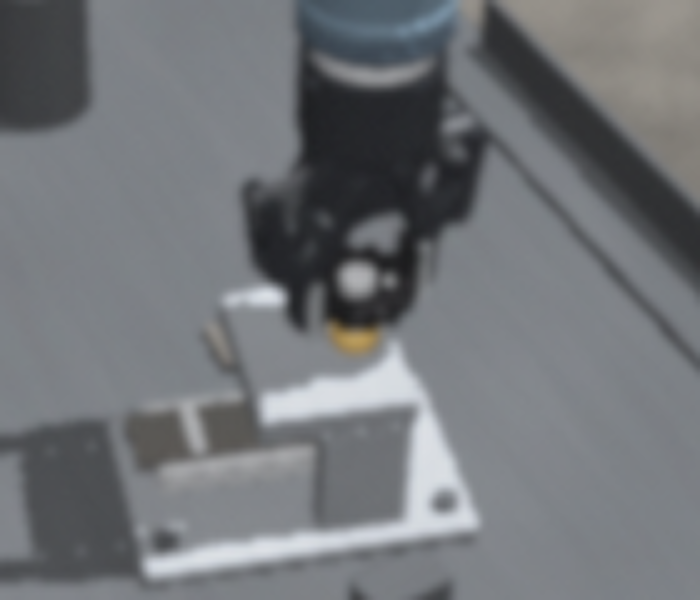

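Emit:
{"method": "drive_tool", "body": {"increments": [[-0.0025,0.0005,0,-5,0,0,-1],[-0.0005,0,0,-9,0,0,-1],[-0.0005,0,0,-9,0,0,-1],[-0.0005,0,0,-9,0,0,-1]]}}

```text
time_s: 11.55
eef_pos: [0.6539, -0.0462, 0.134]
eef_rot: [-0.307, 0.638, -0.306, -0.637]
wrist_force: [7.8, 0.9, -8.7]
opening: 0.704
```

```bash
python3 - <<'E'
from h import *
st(-.0,-.001,.129)
E
```

```text
t 11.55 p [ 0.6539 -0.0462  0.134 ] vise xy [ 0.0016 -0.0009] head -141.38 tilt [0.13 0.02] q6 [-14.4 126.9] F [ 7.8  0.9 -8.7] T [-0.051 -0.833 -0.405] op 0.704
shift to -0.0 -0.001 0.129 [0.005  0.0011 0.0012]
```

Emit:
{"method": "drive_tool", "body": {"increments": [[0.0005,-0.0003,-0.0003,-9,0,0,-1],[-0.0005,0,0,-9,0,0,-1],[-0.0005,0,0,-9,0,0,-1]]}}

```text
time_s: 11.92
eef_pos: [0.6545, -0.0455, 0.1354]
eef_rot: [-0.15, 0.692, -0.149, -0.69]
wrist_force: [3.5, 3.9, -3.5]
opening: 0.706
```

```bash
python3 - <<'E'
from h import *
st(-.0,-.001,.129)
E
```

```text
t 11.925 p [ 0.6545 -0.0455  0.1354] vise xy [ 0.002  -0.0001] head -114.36 tilt [0.15 0.06] q6 [-14.4 100. ] F [ 3.5  3.9 -3.5] T [ 0.328 -0.536 -0.42 ] op 0.706
shift to -0.0 -0.001 0.129 [0.0064 0.0014 0.0018]
```

Emit:
{"method": "drive_tool", "body": {"increments": [[-0.0002,-0.0003,-0.0001,-9,0,0,-1],[-0.0005,0,0,-9,0,0,-1]]}}

```text
time_s: 12.18
eef_pos: [0.6546, -0.045, 0.1364]
eef_rot: [-0.04, 0.707, -0.039, -0.705]
wrist_force: [2.5, 5.4, -0.7]
opening: 0.701
```

```bash
python3 - <<'E'
from h import *
st(-.0,-.001,.129)
E
```

```text
t 12.175 p [ 0.6546 -0.045   0.1364] vise xy [0.0021 0.0005] head -96.35 tilt [0.14 0.08] q6 [-14.3  82. ] F [ 2.5  5.4 -0.7] T [ 0.549 -0.32  -0.401] op 0.701
shift to -0.0 -0.001 0.129 [0.0074 0.0013 0.0022]
```

Emit:
{"method": "drive_tool", "body": {"increments": [[-0.0005,0,0,-9,0,0,-1],[-0.0005,0,0,-9,0,0,-1]]}}

```text
time_s: 12.42
eef_pos: [0.6546, -0.0444, 0.1374]
eef_rot: [0.071, 0.704, 0.073, -0.702]
wrist_force: [2.5, 7.3, -0.8]
opening: 0.704
```

```bash
python3 - <<'E'
from h import *
st(-.0,-.001,.129)
E
```

```text
t 12.425 p [ 0.6546 -0.0444  0.1374] vise xy [0.0019 0.001 ] head -78.34 tilt [0.15 0.13] q6 [-14.3  64. ] F [ 2.5  7.3 -0.8] T [ 0.764 -0.397 -0.415] op 0.704
shift to -0.0 -0.001 0.129 [0.0084 0.0011 0.0026]
```

Emit:
{"method": "drive_tool", "body": {"increments": [[-0.0005,-0.0005,-0.0003,-9,0,0,-1],[-0.0005,0,0,-9,0,0,-1]]}}

```text
time_s: 12.68
eef_pos: [0.6544, -0.0439, 0.1384]
eef_rot: [0.18, 0.684, 0.182, -0.683]
wrist_force: [-0.1, 5.9, 0.8]
opening: 0.702
```

```bash
python3 - <<'E'
from h import *
st(-.0,-.001,.129)
E
```

```text
t 12.675 p [ 0.6544 -0.0439  0.1384] vise xy [0.0016 0.0015] head -60.34 tilt [0.09 0.13] q6 [-14.3  46. ] F [-0.1  5.9  0.8] T [ 0.819 -0.103 -0.433] op 0.702
shift to -0.0 -0.001 0.129 [0.0094 0.0008 0.0029]
```

Emit:
{"method": "drive_tool", "body": {"increments": [[-0.0005,0,0,-9,0,0,-1],[-0.0005,0,0,-9,0,0,-1]]}}

```text
time_s: 12.92
eef_pos: [0.6541, -0.0434, 0.1394]
eef_rot: [0.285, 0.648, 0.287, -0.646]
wrist_force: [-1.2, 7.4, 1.9]
opening: 0.706
```

```bash
python3 - <<'E'
from h import *
st(-.0,-.001,.129)
E
```

```text
t 12.925 p [ 0.6541 -0.0434  0.1394] vise xy [0.0012 0.0019] head -42.33 tilt [0.05 0.17] q6 [-14.2  28. ] F [-1.2  7.4  1.9] T [ 1.012  0.028 -0.4  ] op 0.706
shift to -0.0 -0.001 0.129 [0.0103 0.0004 0.0032]
```

Emit:
{"method": "drive_tool", "body": {"increments": [[-0.0006,-0.0004,-0.0004,-9,0,0,-1],[-0.0006,0,0,-9,0,0,-1]]}}

```text
time_s: 13.18
eef_pos: [0.6536, -0.0431, 0.1404]
eef_rot: [0.383, 0.595, 0.384, -0.594]
wrist_force: [-2.8, 6.9, 2.3]
opening: 0.7
```

```bash
python3 - <<'E'
from h import *
st(-.0,-.001,.129)
E
```

```text
t 13.175 p [ 0.6536 -0.0431  0.1404] vise xy [0.0007 0.0021] head -24.33 tilt [-0.01  0.15] q6 [-14.2  10.1] F [-2.8  6.9  2.3] T [ 0.87   0.264 -0.422] op 0.7
shift to -0.0 -0.001 0.129 [ 0.0114 -0.      0.0032]
```

Emit:
{"method": "drive_tool", "body": {"increments": [[-0.0006,0,0,-9,0,0,-1],[-0.0006,0,0,-9,0,0,-1]]}}

```text
time_s: 13.42
eef_pos: [0.6531, -0.0429, 0.1414]
eef_rot: [0.47, 0.527, 0.473, -0.527]
wrist_force: [-5.7, 6.0, 2.6]
opening: 0.707
```

```bash
python3 - <<'E'
from h import *
st(-.0,-.001,.129)
E
```

```text
t 13.425 p [ 0.6531 -0.0429  0.1414] vise xy [0.0001 0.0022] head -6.33 tilt [-0.09  0.17] q6 [-14.2  -7.9] F [-5.7  6.   2.6] T [ 0.927  0.506 -0.449] op 0.707
shift to -0.0 -0.001 0.129 [ 0.0124 -0.0005  0.0032]
```

Emit:
{"method": "drive_tool", "body": {"increments": [[-0.0006,-0.0005,-0.0004,-9,0,0,-1],[-0.0006,0,0,-6,0,0,-1]]}}

```text
time_s: 13.68
eef_pos: [0.6526, -0.0429, 0.1422]
eef_rot: [0.535, 0.461, 0.537, -0.461]
wrist_force: [-3.8, 4.0, 0.5]
opening: 0.701
```

```bash
python3 - <<'E'
from h import *
st(-.0,-.001,.129)
E
```

```text
t 13.675 p [ 0.6526 -0.0429  0.1422] vise xy [-0.0004  0.0021] head 8.59 tilt [-0.1   0.14] q6 [-14.2 -22.8] F [-3.8  4.   0.5] T [ 0.737  0.42  -0.402] op 0.701
shift to -0.0 -0.001 0.129 [ 0.0132 -0.0007  0.003 ]
```

Emit:
{"method": "drive_tool", "body": {"increments": [[-0.0005,-0.0002,-0.0004,-9,0,0,-1],[-0.0005,0,0,-6,0,0,-1]]}}

```text
time_s: 13.92
eef_pos: [0.6521, -0.043, 0.1431]
eef_rot: [0.591, 0.387, 0.593, -0.387]
wrist_force: [-4.0, 3.0, -0.5]
opening: 0.702
```

```bash
python3 - <<'E'
from h import *
st(-.0,-.001,.129)
E
```

```text
t 13.925 p [ 0.6521 -0.043   0.1431] vise xy [-0.0008  0.0019] head 23.58 tilt [-0.13  0.11] q6 [-14.2 -37.8] F [-4.   3.  -0.5] T [ 0.549  0.469 -0.406] op 0.702
shift to -0.0 -0.001 0.129 [ 0.0141 -0.001   0.0028]
```

Emit:
{"method": "drive_tool", "body": {"increments": [[-0.0005,-0.0003,-0.0001,-9,0,0,-1],[-0.0005,0,0,-6,0,0,-1]]}}

```text
time_s: 14.18
eef_pos: [0.6517, -0.0432, 0.1439]
eef_rot: [0.636, 0.307, 0.638, -0.307]
wrist_force: [-3.6, 1.9, -1.0]
opening: 0.703
```

```bash
python3 - <<'E'
from h import *
st(-.0,-.001,.129)
E
```

```text
t 14.175 p [ 0.6517 -0.0432  0.1439] vise xy [-0.0012  0.0015] head 38.57 tilt [-0.14  0.1 ] q6 [-14.2 -52.8] F [-3.6  1.9 -1. ] T [ 0.491  0.421 -0.514] op 0.703
shift to -0.0 -0.001 0.129 [ 0.0149 -0.0012  0.0025]
```

The wheel has stiffened: 0.514 N m against about 0.41 free. I continue in small steps.

Emit:
{"method": "drive_tool", "body": {"increments": [[-0.0003,0,0,-5,0,0,-1]]}}

```text
time_s: 14.3
eef_pos: [0.6516, -0.0433, 0.1441]
eef_rot: [0.649, 0.279, 0.651, -0.279]
wrist_force: [-4.6, 2.0, -0.7]
opening: 0.703
```

```bash
python3 - <<'E'
from h import *
st(-.0,-.001,.129)
E
```

```text
t 14.3 p [ 0.6516 -0.0433  0.1441] vise xy [-0.0013  0.0014] head 43.51 tilt [-0.17  0.09] q6 [-14.2 -57.7] F [-4.6  2.  -0.7] T [ 0.456  0.534 -0.46 ] op 0.703
shift to -0.0 -0.001 0.129 [ 0.0151 -0.0013  0.0025]
```

Emit:
{"method": "drive_tool", "body": {"increments": [[-0.0003,0,0,-5,0,0,-1]]}}

```text
time_s: 14.42
eef_pos: [0.6514, -0.0434, 0.1444]
eef_rot: [0.66, 0.251, 0.662, -0.25]
wrist_force: [-5.2, 1.4, -0.8]
opening: 0.704
```

```bash
python3 - <<'E'
from h import *
st(-.0,-.001,.129)
E
```

```text
t 14.425 p [ 0.6514 -0.0434  0.1444] vise xy [-0.0014  0.0013] head 48.49 tilt [-0.19  0.09] q6 [-14.2 -62.7] F [-5.2  1.4 -0.8] T [ 0.404  0.638 -0.514] op 0.704
shift to -0.0 -0.001 0.129 [ 0.0154 -0.0013  0.0024]
```

Emit:
{"method": "drive_tool", "body": {"increments": [[-0.0003,0,0,-5,0,0,-1]]}}

```text
time_s: 14.55
eef_pos: [0.6513, -0.0436, 0.1447]
eef_rot: [0.67, 0.222, 0.673, -0.221]
wrist_force: [-6.1, 1.6, -0.6]
opening: 0.704
```

```bash
python3 - <<'E'
from h import *
st(-.0,-.001,.129)
E
```

```text
t 14.55 p [ 0.6513 -0.0436  0.1447] vise xy [-0.0014  0.0012] head 53.49 tilt [-0.2   0.08] q6 [-14.2 -67.7] F [-6.1  1.6 -0.6] T [ 0.363  0.703 -0.56 ] op 0.704
shift to -0.0 -0.001 0.129 [ 0.0157 -0.0014  0.0023]
```

Emit:
{"method": "drive_tool", "body": {"increments": [[-0.0003,-0.0001,0.0001,-4,0,0,-1]]}}

```text
time_s: 14.68
eef_pos: [0.6512, -0.0437, 0.1449]
eef_rot: [0.677, 0.198, 0.68, -0.198]
wrist_force: [-5.6, 1.3, -1.0]
opening: 0.701
```

```bash
python3 - <<'E'
from h import *
st(-.0,-.001,.129)
E
```

```text
t 14.675 p [ 0.6512 -0.0437  0.1449] vise xy [-0.0015  0.001 ] head 57.46 tilt [-0.21  0.09] q6 [-14.2 -71.7] F [-5.6  1.3 -1. ] T [ 0.323  0.775 -0.569] op 0.701
shift to -0.0 -0.001 0.129 [ 0.0159 -0.0014  0.0022]
```

The readings since contact, fitted together, give about 0.58 N m, which is 0.16 to 0.17 above the free mean of 0.415. That is on the aim, so I stop turning and let go.

Emit:
{"method": "drive_tool", "body": {"increments": [[0,0,0,0,0,0,1],[0,0,0,0,0,0,1],[0,0,0,0,0,0,1],[0,0,0,0,0,0,1],[0,0,0,0,0,0,1]]}}

```text
time_s: 15.3
eef_pos: [0.653, -0.0444, 0.1454]
eef_rot: [0.679, 0.199, 0.679, -0.199]
wrist_force: [-0.3, 0.2, 0.6]
opening: 1.002
```

Emit:
{"method": "drive_tool", "body": {"increments": [[-0.02,0,0,0,0,0,1],[-0.04,0,0,0,0,0,1],[-0.05,0,0,0,0,0,1],[0,0,0,0,0,0,1],[0,0,0,0,0,0,1]]}}

```text
time_s: 15.92
eef_pos: [0.6531, -0.0443, 0.2565]
eef_rot: [0.679, 0.199, 0.678, -0.199]
wrist_force: [-0.6, 0.2, -1.2]
opening: 0.997
```

```bash
python3 - <<'E'
from h import *
o=st(-.0,0,.2)
from bench import camera
import cv2
for n in("side","top","wrist"):
    c=camera(n);i=c["img"][:,:,::-1]
    if n=="side":
        d=c["depth"];T=c["world_from_camera"];v,u=np.mgrid[0:400,0:640]
        P=np.stack([(u-c["cx"])/c["fx"]*d,(v-c["cy"])/c["fy"]*d,d],-1)@T[:3,:3].T+T[:3,3]
        q=P.reshape(-1,3);q=q[(q[:,2]>.055)&(q[:,2]<.08)]
        a=(q[:,:2]-stem);X=a@ex;Y=a@ey;m=(X<-.07)&(X>-.18)&(abs(Y)<.02)
        print(n,m.sum(),np.percentile(X[m],[0,1,3,10]),np.median(q[m,2]));
        i=cv2.resize(i[140:260,270:410],None,fx=5,fy=5,interpolation=cv2.INTER_CUBIC)
    cv2.imwrite(f"pics/{n}8.png",i)
E
```

```text
t 15.925 p [ 0.6531 -0.0443  0.2565] vise xy [0.0004 0.0008] head 57.37 tilt [ 0.08 -0.02] q6 [-14.2 -71.6] F [-0.6  0.2 -1.2] T [ 0.022 -0.02   0.077] op 0.997
shift to -0.0 0 0.2 [ 0.0565 -0.0009 -0.0002]
side 207 [-0.12416296 -0.12332774 -0.12191115 -0.11856474] 0.06613823279713849
```

View pics/side8.png

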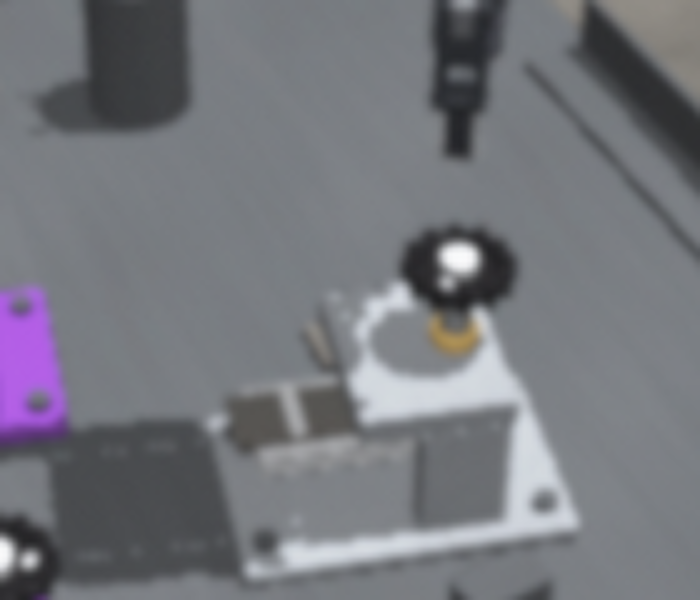

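View pics/top8.png

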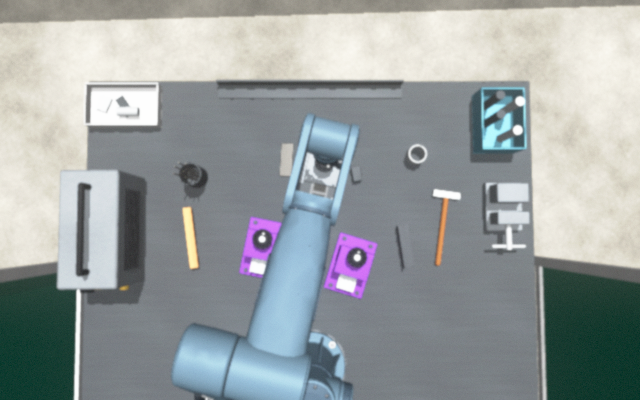

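The side view shows the plate drawn up under the bridge, its end still at vise x ≈ -0.124 and its top near z 0.066. In the top view the bystanders stand where they were. I hand in.

```bash
python3 -c "
from bench import hand_in
print(hand_in())"
```

```text
the job is handed in; nothing more can be done
None
```

The plate is pushed home and clamped, the gripper has let go, and the job was handed in at about 16 s.

- **Plate home:** I pushed the plate about 29 mm with shut fingers until it stopped hard at about 15 N. The side camera put its outer end at vise x ≈ -124 mm, against -125 mm expected. It was still there after clamping.
- **Clamping:** I turned the wheel anticlockwise about 231° in one grip, following it up. The free torque averaged about 0.415 N m, a little above the stated 0.36. It began to rise after about 210°.
- **Where I stopped:** The last reading was 0.57 N m, or about 0.58 by a fit over the noisy readings. That is 0.15 to 0.17 above free, or roughly 50 N of clamping force.
- **Last checks:** The plate's top was at about 66 mm, some 12 mm higher than at the start. The bystanders and purple look-alikes looked unmoved in the top view, and the gripper was open about 11 cm above where it had held the wheel.
- **Readings that disagreed:** Single torque readings scattered by about 0.03 N m. One reading at first contact (0.514) was higher than the next (0.46). Side forces of up to about 9 N on the wheel showed that my centring was 1 to 2 mm off.

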